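# Make up the stack on the keyed test shaft

## Robot

A 6-joint arm with a two-finger parallel gripper is mounted at the origin on the work surface. World frame = base frame: x ahead of the robot, y to its left, z up, the work surface at z = 0. Lengths are in mm, angles in rad, forces in N, time in s.
With the tool pointing down it reaches from about 250 to 850 mm from the base axis. Payload 12.5 kg.
Tool frame: the origin (TCP) lies midway between the tips of the shut fingers; the grasp point (between the pads) lies 19 mm behind it (env.grip_depth is the z of the grasp point in the tool frame, in mm); z points along the fingers, y is the line along which they close (so a half turn about z gives the same grasp; the last joint's range is limited). The gripper opens to 93 mm and grips with 3 to 60 N. Pads are 15 mm wide; open, the fingers measure 128 mm over their backs; the gripper's body (75 mm by 188 mm) begins 65 mm behind the grasp point.
Start: joints at [1.156, 0.351, 1.652, -0, 1.139, -0.085], TCP at [178.088, 520.355, 218.633] pointing down, gripper open.
Joint ranges: [-2.75, 2.75], [-0.79, 2.1], [0.01, 2.65], [-1.57, 4.71], [0.07, 3.14], [-2.87, 2.87]. Speed limits (rad/s): [2.22, 2.22, 2.79, 3.14, 3.14, 3.14].

## Interface

Orientations are given as a rotation vector (axis times angle).
In Python, from bench import sensors, vision, job, search_frame, place_of, env gives the robot as it stands. The module is installed in compiled form; this text tells all that it offers.
- The arm moves only by the tool servo_tool, never from a script. Its argument "series" is a list of rows, each a list of 3 entries, a list of its own where there are three numbers: the shift along the tool's x, y, z in cm, then the turn, a rotation vector about the tool's x, y, z in rad, then the finger opening in cm, from 0 to 9.3. A call has 1 to 10 rows; each row shifts and turns the commanded pose from where the row before left it, along the tool's axes as they then stand; what a row does not reach is not made up. A row lasts 1/8 s, in which the tool goes at most 62.5 mm and 10.7 degrees, less where a joint would pass 70% of its speed; a pose out of reach is approached as far as the arm can. A call is refused whole if a number of a shift passes 6.25 or a number of a turn 0.188, either way. A call with a gripper value outside its range is refused whole. The fingers move at their own pace and stop on an object; "squeeze" is the grip in N (left out, the last holds). Time passes only in rows, so rows that do not move let the fingers close. It gives the time, the measured TCP pose, the force, the opening and the grip force at its end, in the units of the state.
- sensors.state(): the state, without advancing time (a new reading comes with each control period).
- vision.capture(name): name is "scene" or "top" or "wrist"; returns (picture, depth): 480x640x3 uint8, red, green, blue; 480x640 float32, mm along the optical axis (not along the pixel's ray), 0 where there is no reading.
- vision.camera_info(name): a dict with "camera_matrix" (3x3 intrinsics, pixels), "camera_from_world" (4x4, takes a point from world to camera coordinates); the wrist camera has in their place "tool_from_camera" (4x4, takes a point from camera to tool coordinates, whose origin is the TCP and whose axes are the flange's). Camera axes: x right, y down, z forward; pixel columns grow to the right and rows downward; lengths in mm; the calibration is good to about 2 mm. A picture is of the moment at which its call begins: read the wrist's pose just before it. camera_info takes no time and is no camera call.
- job.finish_job(): hands the job in; it is judged then, once.
Trained networks look in the newest picture that a camera, given by its name, has taken for a name from the list of things; names that differ only in an ending like _2 or _b are one class to them, and where a whole thing is asked for, a point or a joint stands for the part that bears it (a point fixed in the world has none). Each returns a list of dicts, best first, with "score" (0 to 1); they miss things now and then, are a little off and sometimes report something else, mostly with a low value. They report only what shows in the picture. A call takes as long as a camera call. They do not tell look-alikes from the thing itself.
- search_frame(camera, thing): "point" ([row, column] as shares, 0 to 1, of the picture: columns of its width, rows of its height, amid what is visible of it).
- place_of(camera, thing): "point" ([row, column] as shares, 0 to 1, of the picture: columns of its width, rows of its height: a listed point, or the origin of a listed thing).
The state is a dict: "t": time; "q": joint angles; "qvel": joint speeds; "tau": joint torques, N m; "eef_pos": TCP position; "tcp_rot": TCP orientation; "wrist_force": force on the tool from outside, world axes, zero at the start; "wrist_torque": the same for the moment, N m; "opening": finger opening in mm; "grasp_force": force on a finger pad.
Only numpy, scipy, OpenCV 4.12 (cv2) and the standard library are available. Lean on these libraries where they do the work, as an engineer would, in place of code of your own. Each camera call takes 0.05 s, during which the arm holds its last target. There are 200 camera calls.

## Task

Build the check stack on the keyed test shaft: first the flanged hub whose keyway is wide enough for the shaft's key, flange down and pushed fully home over the key, then the narrow spacer ring on top of the hub, then the wide flat collar on top of the spacer. Lay the other hub, whose keyway is too narrow, flange down on the floor of the grey tray; at the end everything is released and at rest.

Things in the scene. Friction and masses are not known exactly. Their poses are not given: they have to be found in the camera images.
- hub_wide_center (a point): Bare steel flanged hub, lying flange down: flange 68 mm across, 6 mm thick; on it a round boss (grip here) 52 mm across, 26 mm high; 32 mm high in all, about 0.42 kg. Through bore 26 mm with one keyway 14 mm wide through the whole height, out to 20.5 mm from the axis. Point: on the axis, half-way up (16 mm); z up, x from the axis towards the keyway.
- hub_narrow_center (a point): The other bare steel hub: same sizes, point and axes as the first hub (flange 68 mm, boss 52 mm, 32 mm high, bore 26 mm), except that its keyway is only 6 mm wide, so it cannot pass the shaft's 10 mm key. Lies flange down on the table.
- spacer_center (a point): Spacer: small plain steel ring 38 mm outside, 18 mm bore, 20 mm high, lying flat on the table, axis z up. The point is at its centre, half-way up (10 mm).
- collar_center (a point): Collar: wide flat plain steel ring 56 mm outside, 18 mm bore, 14 mm high, lying flat on the table, axis z up. The point is at its centre, half-way up (7 mm).
- stand: Upright test shaft, fixed. Origin: on its axis at table height; z up, x towards the key. Round dark base 110 mm wide, top (the hub's seat) at 20 mm. Shaft 23 mm wide up to 44 mm; key 10 mm wide, out to 18 mm from the axis, up to 40 mm, top tapered. Then a spigot 14 mm wide up to 88 mm, tip tapered. Undersides when stacked: hub 20, spacer 52, collar 72 mm.
- tray: Shallow square grey plastic tray, fixed to the table: 130 x 130 mm outside, walls 4 mm thick, rim at 20 mm height, inner floor at 4 mm. Origin: centre of its underside, at table height; x and y along its sides, z up.
Not all that is in view belongs to the job. Leave any orange or turquoise look-alike of the part that bears hub_narrow_center alone.

How it is judged (in metres and radians):
On the way, in this order (a step that is already met when the one before it is completed fails the run):
1. the fitting hub is fully home over the key (horizontal distance between hub_wide_center and stand below 0.005 m and z of hub_wide_center in the frame of stand between 0.033 and 0.039 m and angle between hub_wide_center's own z axis and vertical below 0.08 rad and angle between the x axis of hub_wide_center and the x axis of stand, either way round below 0.25 rad), for 0.2 s.
2. the spacer lies on the hub (all of step 1 and horizontal distance between spacer_center and stand below 0.006 m and z of spacer_center in the frame of stand between 0.059 and 0.065 m and angle between spacer_center's own z axis and vertical below 0.08 rad), for 0.2 s.
3. the collar lies on the spacer (all of step 2 and horizontal distance between collar_center and stand below 0.006 m and z of collar_center in the frame of stand between 0.076 and 0.082 m and angle between collar_center's own z axis and vertical below 0.08 rad), for 0.2 s.
At the end, for the whole second after the job is handed in: Fitting hub home on the shaft base (5 mm from axis, height 3 mm), spacer on it, collar on the spacer (6 mm from axis, height 3 mm), all upright within 0.08 rad; the other hub flange down on the tray floor (height 3 mm). All released and at rest (all of step 3 and x of hub_narrow_center in the frame of tray between -0.035 and 0.035 m and y of hub_narrow_center in the frame of tray between -0.035 and 0.035 m and z of hub_narrow_center in the frame of tray between 0.017 and 0.023 m and angle between hub_narrow_center's own z axis and vertical below 0.08 rad and linear speed of each of hub_wide, hub_narrow, spacer, collar below 0.02 m/s); the robot touches nothing.
It also fails if it takes over 128 s, if anything falls off the work surface, if the arm or the gripper's body presses on something with over 40 N, if the wrist force passes 120 N, or if a joint passes its speed limit or range.

## Working session

There is one attempt and no reset: what is moved stays moved. The work goes in short steps, Python scripts to look and compute and a tool call to move; the robot and the scene stay as the last step left them, time stands still between calls to the robot, and variables do not carry over. Pictures are saved under pics/ and viewed, at most 14 in all, crops included, and the job is handed in when it is done.

Besides the shell and the picture viewer there is one more tool, called after "Call:" by a JSON object that holds its "fn" and its "kwargs", one argument or row to a line. servo_tool: Moves the arm, as the interface text tells. Its arguments: {"type":"object","properties":{"series":{"type":"array","items":{"type":"array"}},"squeeze":{"type":"number"}},"required":["series"]}

```bash
mkdir -p pics
cat > h.py <<'E'
import numpy as np, cv2
from scipy.spatial.transform import Rotation as R
from bench import sensors, vision, job, search_frame, place_of, env
def T_tool(s):
    T=np.eye(4);T[:3,:3]=R.from_rotvec(s['tcp_rot']).as_matrix();T[:3,3]=s['eef_pos'];return T
def cam(name):
    s=sensors.state();p,d=vision.capture(name);i=vision.camera_info(name);K=np.array(i['camera_matrix'])
    W=T_tool(s)@np.array(i['tool_from_camera']) if name=='wrist' else np.linalg.inv(np.array(i['camera_from_world']))
    return p,d,K,W
def ray(K,W,u,v):
    r=W[:3,:3]@np.linalg.inv(K)@[u,v,1]; return W[:3,3],r
def at_z(K,W,u,v,z):
    o,r=ray(K,W,u,v); return o+r*(z-o[2])/r[2]
def at_d(K,W,u,v,d):
    o,r=ray(K,W,u,v); return o+r*d
def save(n,p): cv2.imwrite('pics/'+n,p[:,:,::-1])
def cloud(d,K,W):
    v,u=np.mgrid[:d.shape[0],:d.shape[1]]
    P=np.stack([u,v,np.ones_like(u)],-1)@np.linalg.inv(K).T*d[...,None]
    return P@W[:3,:3].T+W[:3,3]
E
cat > a.py <<'E'
from h import *
for n in ['top','scene']:
    p,d,K,W=cam(n);save(n+'0.png',p);print(n,W[:3,3].round())
    for t in ['hub_wide_center','hub_narrow_center','spacer_center','collar_center','stand','tray']:
        for r in place_of(n,t)[:5]:
            y,x=r['point'];u,v=x*640,y*480
            h={'h':16,'s':10,'c':7,'t':0}[t[0]] if t!='stand' else 0
            print(t,round(r['score'],2),round(u),round(v),at_z(K,W,u,v,h).round(1))
s=sensors.state();print(s['t'],s['tcp_rot'],env.grip_depth)
E
python3 a.py
```

```text
top [391.  16. 967.]
hub_narrow_center 0.91 473 323 [ 367.8 -335.1   16. ]
hub_narrow_center 0.87 370 198 [ 630.6 -120.8   16. ]
hub_narrow_center 0.72 425 173 [ 689.2 -242.3   16. ]
hub_narrow_center 0.61 471 183 [ 667.7 -342.2   16. ]
spacer_center 0.62 257 193 [637.4 121.4  10. ]
collar_center 0.77 268 271 [470.6  94.2   7. ]
stand 0.9 457 250 [ 522.1 -313.2    0. ]
tray 0.59 155 251 [508.3 333.3   0. ]
scene [1130.   39.  904.]
hub_wide_center 0.61 253 212 [ 439.6 -125.8   16. ]
hub_wide_center 0.24 359 231 [469.4  89.3  16. ]
hub_narrow_center 0.94 246 298 [ 636.2 -113.9   16. ]
hub_narrow_center 0.6 157 181 [ 370.8 -339.    16. ]
hub_narrow_center 0.59 117 306 [ 670.2 -340.2   16. ]
hub_narrow_center 0.57 168 323 [ 696.8 -242.1   16. ]
spacer_center 0.82 377 308 [637.  124.4  10. ]
spacer_center 0.21 253 214 [ 438.5 -126.5   10. ]
collar_center 0.89 360 235 [474.5  90.5   7. ]
stand 0.7 156 242 [ 514.3 -310.9    0. ]
tray 0.63 476 263 [519. 318.   0.]
0.7 [ 5.15663487e-01  3.09896775e+00 -1.68055823e-05] -18.8
```

View pics/top0.png

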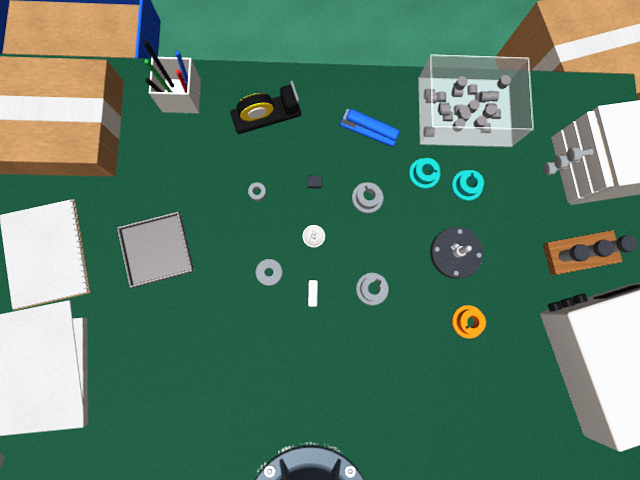

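View pics/scene0.png

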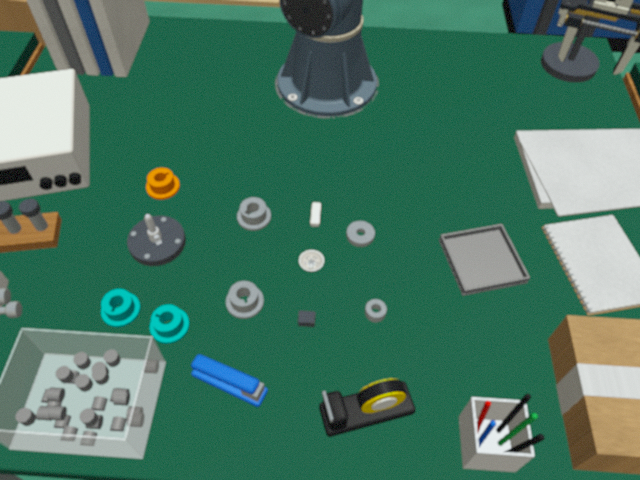

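Top view: two bare steel hubs at (368,197) and (372,289), with the orange and turquoise look-alikes at (469,322), (425,173) and (469,184). The stand is at (457,250), spacer (257,191), collar (268,271) and tray (155,250). I'll enlarge the hubs and stand to tell the keyways apart.

Run:
```python
from h import *
a=cv2.imread('pics/top0.png');b=cv2.imread('pics/scene0.png')
c=lambda im,u,v:cv2.resize(im[v-28:v+28,u-28:u+28],(265,265),interpolation=cv2.INTER_CUBIC)
cv2.imwrite('pics/crop.png',np.vstack([np.hstack([c(a,368,197),c(a,372,289),c(a,457,250)]),np.hstack([c(b,246,298),c(b,253,212),c(b,156,240)])]))
```

```text
(no output)
```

View pics/crop.png

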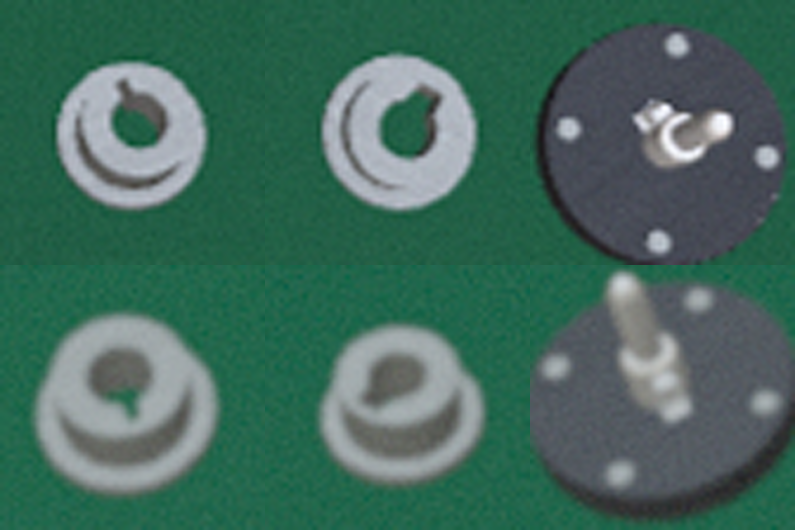

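In the enlarged crop, the hub at (368,197) has a thin slot, so it is the narrow one. The hub at (372,289) has the broad slot, so it is the wide one and goes on the shaft. Both are bare steel. Next I'll take the wrist camera over the wide hub.

```bash
cat >> h.py <<'E'
def go(xyz,yaw=None,nsplit=6.0):
    """shift (tool axes, cm) to TCP target, then turn about z; yaw = world heading of tool y (mod pi)"""
    s=sensors.state();T=T_tool(s);Rm=T[:3,:3]
    d=Rm.T@(np.array(xyz)-T[:3,3])/10
    n=max(1,int(np.ceil(np.abs(d).max()/nsplit)))
    print('pos',T[:3,3].round(1),'tilt',np.degrees(np.arccos(-Rm[2,2])).round(2),'yaw_y',np.arctan2(Rm[1,1],Rm[0,1]).round(3),'q6',round(s['q'][5],2),'t',round(s['t'],1))
    print(n,'rows of',(d/n).round(2),'total',d.round(2))
    if yaw is not None:
        e=np.arctan2(Rm[1,1],Rm[0,1])-yaw; e=(e+np.pi/2)%np.pi-np.pi/2
        m=max(1,int(np.ceil(abs(e)/.18)));print('turn z total',round(e,3),':',m,'rows of',round(e/m,4))
E
python3 - <<'E'
from h import *
i=vision.camera_info('wrist');print(np.array(i['tool_from_camera']).round(2),i['camera_matrix'])
T=T_tool(sensors.state());print(T.round(3))
c=np.array(i['tool_from_camera'])[:3,3]
go([460,-130,260])
E
```

```text
[[  -0.     -0.97   -0.26   72.02]
 [   1.      0.     -0.     -0.96]
 [   0.     -0.26    0.97 -165.75]
 [   0.      0.      0.      1.  ]] [[344.29652302   0.         315.51091218]
 [  0.         344.29652302 239.23365339]
 [  0.           0.           1.        ]]
[[-9.46000e-01  3.24000e-01  0.00000e+00  1.78096e+02]
 [ 3.24000e-01  9.46000e-01 -0.00000e+00  5.20348e+02]
 [-0.00000e+00 -0.00000e+00 -1.00000e+00  2.18643e+02]
 [ 0.00000e+00  0.00000e+00  0.00000e+00  1.00000e+00]]
pos [178.1 520.3 218.6] tilt 0.0 yaw_y 1.241 q6 -0.08 t 0.7
9 rows of [-5.3  -5.82 -0.46] total [-47.73 -52.4   -4.13]
```

Call:
{"fn": "servo_tool", "kwargs": {
  "series": [
    [[-5.2, -5.8, -0.4], [0, 0, 0], 9.3],
    [[-5.2, -5.8, -0.4], [0, 0, 0], 9.3],
    [[-5.2, -5.8, -0.4], [0, 0, 0], 9.3],
    [[-5.2, -5.8, -0.4], [0, 0, 0], 9.3],
    [[-5.2, -5.8, -0.4], [0, 0, 0], 9.3],
    [[-5.2, -5.8, -0.4], [0, 0, 0], 9.3],
    [[-5.2, -5.8, -0.4], [0, 0, 0], 9.3],
    [[-5.2, -5.8, -0.4], [0, 0, 0], 9.3],
    [[-5.2, -5.8, -0.4], [0, 0, 0], 9.3],
    [[-5.2, -5.8, -0.4], [0, 0, 0], 9.3]
  ]
}}

```text
t: 1.95
eef_pos: [422.3, -56.5, 251.1]
tcp_rot: [0.516, 3.098, 0.0]
wrist_force: [1.5, 0.7, 0.8]
opening: 93.0
grasp_force: 0.0
```

```bash
cat > w.py <<'E'
from h import *
import sys
name=sys.argv[1];ths=sys.argv[2:]
s=sensors.state();p,d,K,W=cam('wrist');save(name,p)
P=cloud(d,K,W);P[d==0]=np.nan;np.savez('w.npz',p=p,d=d,K=K,W=W,P=P)
print('t',round(s['t'],2),'pos',np.round(s['eef_pos'],1),'q',np.round(s['q'],2))
for t in ths:
    h={'h':16,'s':10,'c':7,'t':0}[t[0]] if t!='stand' else 0
    for r in place_of('wrist',t)[:3]:
        y,x=r['point'];u,v=x*640,y*480
        print(t,round(r['score'],2),round(u),round(v),at_z(K,W,u,v,h).round(1))
E
python3 w.py w1.png hub_wide_center hub_narrow_center stand
```

```text
t 1.95 pos [422.3 -56.5 251.1] q [-0.24  0.08  1.91  0.    1.15 -1.48]
hub_wide_center 0.93 266 234 [ 429.3 -123.3   16. ]
hub_narrow_center 0.98 183 434 [ 663.4 -339.1   16. ]
hub_narrow_center 0.9 323 368 [ 626.8 -117.7   16. ]
hub_narrow_center 0.88 88 243 [ 369.8 -330.7   16. ]
```

View pics/w1.png

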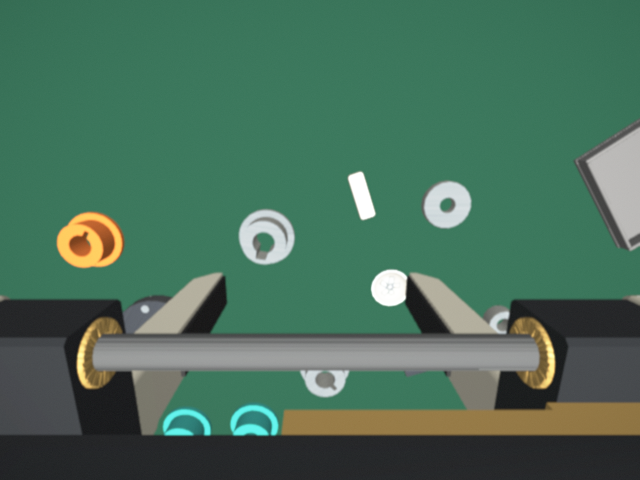

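Wrist view: the wide hub is at (266,237) with its keyway pointing down in the image, and the collar is at (447,204). The stand at (150,310) is partly hidden by a finger. I'll fit the hub from depth.

```bash
cat >> h.py <<'E'
def ringfit(P,c,ztop,rout,tol=4,it=4):
    """centre of the outer edge circle of the top face near c: points within tol of ztop"""
    c=np.array(c,float)[:2];Q=P.reshape(-1,3);Q=Q[np.isfinite(Q).all(1)]
    Q=Q[(np.hypot(*(Q[:,:2]-c).T)<rout+25)]
    top=Q[abs(Q[:,2]-ztop)<tol]
    h=cv2.convexHull(top[:,:2].astype(np.float32))[:,0]
    (x,y),r=cv2.minEnclosingCircle(h)
    from scipy.optimize import least_squares
    f=least_squares(lambda k:np.hypot(h[:,0]-k[0],h[:,1]-k[1])-k[2],[x,y,r],loss='soft_l1')
    return f.x,np.median(top[:,2]),top
def slot(top,c,r0=14.5,r1=19.5):
    v=top[:,:2]-c[:2];r=np.hypot(*v.T);v=v[(r>r0)&(r<r1)];a=np.arctan2(v[:,1],v[:,0])
    h,e=np.histogram(a,72,(-np.pi,np.pi));m=h<0.5*np.median(h);mid=(e[1:]+e[:-1])/2
    return np.angle(np.exp(1j*mid[m]).sum()),m.sum()*5,mid[m].round(2)
E
python3 - <<'E'
from h import *
z=np.load('w.npz');P=z['P']
for n,c,zt,r in [('wide',(432,-124),32,26),('collar',(474,92),14,28)]:
    f,zm,top=ringfit(P,c,zt,r);print(n,f.round(1),zm.round(1),len(top))
    if n=='wide':print(slot(top,f))
Q=P[(np.hypot(P[...,0]-432,P[...,1]+124)<50)];print(np.histogram(Q[:,2],np.arange(-6,44,2)))
go([440,-230,250])
E
```

```text
wide [ 434.9 -126.3   25.9] 31.8 1109
(np.float64(-0.5672320068981571), np.int64(45), array([-0.92, -0.83, -0.74, -0.65, -0.57, -0.48, -0.39, -0.31, -0.22]))
collar [466.1  91.3  27.5] 13.5 1552
(array([   0,   38, 1696, 1032,   42,  412,  245,   40,   24,   24,   26,
         32,   23,   32,   24,   39,   33,   35,  651,  420,    3,    0,
          0,    0]), array([-6, -4, -2,  0,  2,  4,  6,  8, 10, 12, 14, 16, 18, 20, 22, 24, 26,
       28, 30, 32, 34, 36, 38, 40, 42]))
pos [421.7 -54.9 250.5] tilt 0.03 yaw_y 1.239 q6 -1.48 t 2.1
3 rows of [-2.48 -5.32  0.01] total [ -7.44 -15.95   0.04]
```

Call:
{"fn": "servo_tool", "kwargs": {
  "series": [
    [[-2.4, -3.5, -0.2], [0, 0, 0], 9.3],
    [[-2.4, -3.5, -0.2], [0, 0, 0], 9.3],
    [[-2.4, -3.5, -0.2], [0, 0, 0], 9.3],
    [[-2.4, -3.5, -0.2], [0, 0, 0], 9.3],
    [[-2.4, -3.5, -0.2], [0, 0, 0], 9.3],
    [[-2.4, -3.5, -0.2], [0, 0, 0], 9.3],
    [[0, 0, 0], [0, 0, 0], 9.3]
  ]
}}

```text
t: 3.02
eef_pos: [490.6, -299.8, 262.3]
tcp_rot: [-0.516, -3.099, -0.0]
wrist_force: [1.4, 0.9, 0.3]
opening: 93.3
grasp_force: 0.0
```

```bash
python3 w.py w2.png stand hub_wide_center
python3 - <<'E'
from h import *
z=np.load('w.npz');P=z['P'];c=(518,-312)
f,zm,top=ringfit(P,c,20,55);print('base',f.round(1),zm.round(1),len(top))
Q=P.reshape(-1,3);Q=Q[np.hypot(Q[:,0]-f[0],Q[:,1]-f[1])<25]
for a,b in [(25,38),(38,42),(42,47),(48,84),(84,90)]:
    q=Q[(Q[:,2]>a)&(Q[:,2]<b)];print(a,b,len(q),q.mean(0).round(1) if len(q) else '')
key=Q[(Q[:,2]>36)&(Q[:,2]<41.5)];key=key[np.hypot(*(key[:,:2]-f[:2]).T)>12.5];v=key[:,:2].mean(0)-f[:2];print('key',len(key),v,np.arctan2(v[1],v[0]))
u=(z['p'][150:400,150:450]);cv2.imwrite('pics/w2c.png',cv2.resize(u[:,:,::-1],(720,600),interpolation=cv2.INTER_CUBIC))
E
```

```text
t 3.02 pos [ 490.6 -299.8  262.3] q [-0.63  0.36  1.53 -0.    1.25 -1.87]
stand 0.8 315 225 [ 511.7 -308.5    0. ]
hub_wide_center 0.94 448 115 [ 436.2 -124.6   16. ]
hub_wide_center 0.17 317 226 [ 510.1 -306.4   16. ]
base [ 513.9 -307.2   54.5] 19.7 5647
25 38 67 [ 513.  -301.2   32.9]
38 42 74 [ 514.3 -303.2   40.4]
42 47 98 [ 510.4 -306.1   43.6]
48 84 137 [ 510.2 -306.2   71. ]
84 90 85 [ 513.3 -306.9   86.6]
key 35 [11.46813413  9.33921102] 0.6834370288391738
```

View pics/w2c.png

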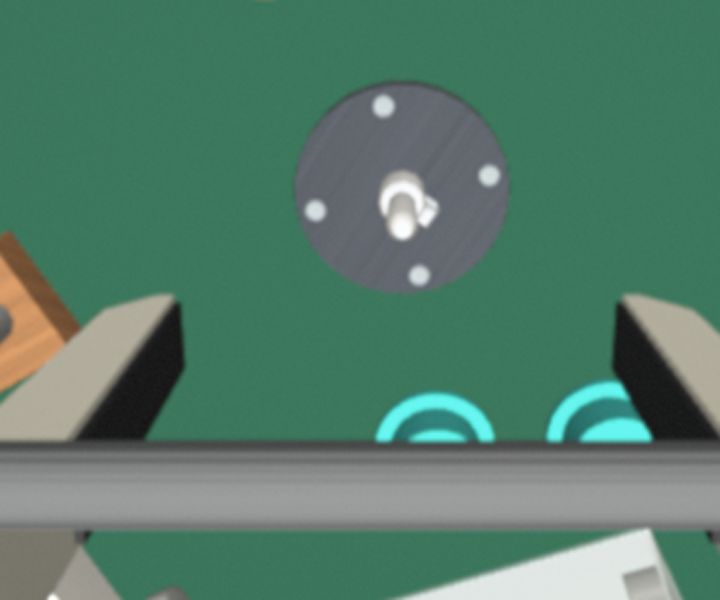

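The stand's base, shaft tip and key (lower right of the shaft, crop (428,210)) are all clear. The depth-based key heading is about 0.68. I'll refine it using the key and the four bolts.

Run:
```python
from h import *
z=np.load('w.npz');P,K,W=z['P'],z['K'],z['W']
px=lambda x,y:(150+x/2.4-.3,150+y/2.4-.3)
c=np.array([513.7,-307.0])
for n,x,y,h in [('b',384,106,20),('b',489,175,20),('b',419,275,20),('b',315,210,20),('tip',402,232,88),('key',429,209,40),('keyouttop',432,212,38)]:
    w=at_z(K,W,*px(x,y),h);v=w[:2]-c;print(n,w.round(1),np.hypot(*v).round(1),np.arctan2(v[1],v[0]).round(3))
f=z['p'];g=f[200:262,290:350].max(2);
Q=P.reshape(-1,3);col=f.reshape(-1,3);r=np.hypot(Q[:,0]-c[0],Q[:,1]-c[1])
m=(r>12.5)&(r<21)&(Q[:,2]>26)&(Q[:,2]<44)
for q in Q[m][::3]: print(q.round(0),round(np.arctan2(q[1]-c[1],q[0]-c[0]),2),end=';')
print();go([434.9,-126.3,200],-0.567)
```

```text
b [ 469.6 -301.2   20. ] 44.5 3.011
b [ 519.6 -262.5   20. ] 44.9 1.439
b [ 558.6 -312.8   20. ] 45.3 -0.129
b [ 508.3 -351.9   20. ] 45.2 -1.692
tip [ 515.1 -307.6   88. ] 1.5 -0.426
key [ 521.5 -295.8   40. ] 13.7 0.966
keyouttop [ 523.9 -295.    38. ] 15.8 0.869
[ 521. -296.   28.] 0.99;[ 523. -294.   28.] 0.96;[ 523. -294.   33.] 0.94;[ 523. -295.   37.] 0.91;[ 522. -298.   40.] 0.82;[ 524. -295.   37.] 0.87;[ 524. -298.   39.] 0.71;[ 525. -295.   38.] 0.81;[ 525. -299.   39.] 0.65;[ 527. -295.   37.] 0.73;[ 526. -299.   38.] 0.57;[ 528. -296.   37.] 0.67;[ 527. -300.   40.] 0.47;[ 529. -297.   35.] 0.57;[ 528. -300.   39.] 0.46;
pos [ 490.1 -297.9  262.6] tilt 0.04 yaw_y 1.242 q6 -1.87 t 3.2
3 rows of [3.58 4.82 2.09] total [10.75 14.46  6.27]
turn z total -1.332 : 8 rows of -0.1665
```

Call:
{"fn": "servo_tool", "kwargs": {
  "series": [
    [[0, 0, 0], [0, 0, 0.173], 9.3],
    [[0, 0, 0], [0, 0, 0.173], 9.3],
    [[0, 0, 0], [0, 0, 0.173], 9.3],
    [[0, 0, 0], [0, 0, 0.173], 9.3],
    [[0, 0, 0], [0, 0, 0.173], 9.3],
    [[0, 0, 0], [0, 0, 0.173], 9.3],
    [[0, 0, 0], [0, 0, 0], 9.3]
  ]
}}

```text
t: 4.05
eef_pos: [490.1, -298.2, 263.0]
tcp_rot: [1.982, 2.438, 0.0]
wrist_force: [-1.1, 0.7, 0.1]
opening: 93.2
grasp_force: 0.0
```

```bash
python3 w.py w3.png stand
python3 - <<'E'
from h import *
z=np.load('w.npz');P,K,W=z['P'],z['K'],z['W']
f,zm,top=ringfit(P,(514,-307),20,55);print('base',f.round(1),zm.round(1));c=f[:2]
Q=P.reshape(-1,3);r=np.hypot(Q[:,0]-c[0],Q[:,1]-c[1])
m=(r>13)&(r<20)&(Q[:,2]>26)&(Q[:,2]<43);v=Q[m][:,:2]-c;print(m.sum(),v.mean(0),np.arctan2(*v.mean(0)[::-1]),Q[m][:,2].mean())
a=np.arctan2(v[:,1],v[:,0]);print(np.percentile(a,[5,50,95]))
q=np.linalg.inv(W)@[*c,40,1];q=K@q[:3]/q[2];u0,v0=int(q[0]),int(q[1]);print(u0,v0)
p=z['p'][v0-40:v0+40,u0-50:u0+50].copy();p=cv2.resize(p,(800,640)[:2] if 0 else (750,600),interpolation=cv2.INTER_CUBIC)
for y in [.45,.66,.87]:
    e=np.linalg.inv(W)@[c[0]+18*np.cos(y),c[1]+18*np.sin(y),36,1];e=K@e[:3]/e[2]
    cv2.circle(p,(int((e[0]-u0+50.5)*7.5),int((e[1]-v0+40.5)*7.5)),4,(255,0,0),1)
save('w3c.png',p)
go([434.9,-126.3,200],.2)
E
```

```text
t 4.05 pos [ 490.1 -298.2  263. ] q [-0.63  0.35  1.54  0.    1.25 -0.83]
stand 0.72 334 216 [ 514.3 -305.8    0. ]
base [ 513.9 -307.3   54.6] 19.8
45 [11.19768846 10.2787381 ] 0.7426354563547197 37.32716291985981
[0.42150874 0.77133613 1.00286322]
335 223
pos [ 490.1 -298.7  262.9] tilt 0.01 yaw_y 0.208 q6 -0.84 t 4.2
4 rows of [ 4.5  -0.46  1.57] total [18.01 -1.84  6.29]
turn z total 0.008 : 1 rows of 0.008
```

View pics/w3c.png

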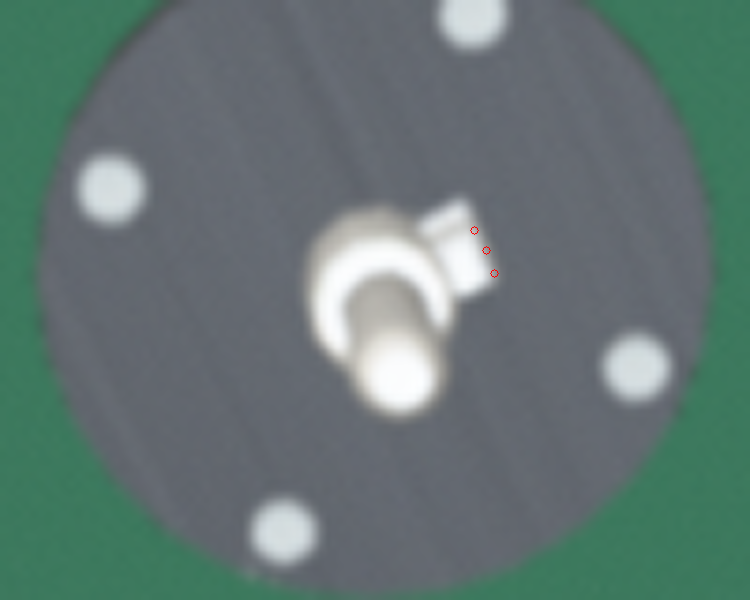

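The overlay puts the 0.66 mark at the middle of the key's outer face, so key yaw is 0.66 and the stand is at (513.9, -307.2). Next I'll move over the wide hub.

Call:
{"fn": "servo_tool", "kwargs": {
  "series": [
    [[3.6, -0.37, 2.2], [0, 0, 0], 9.3],
    [[3.6, -0.37, 2.2], [0, 0, 0], 9.3],
    [[3.6, -0.37, 3.3], [0, 0, 0], 9.3],
    [[3.6, -0.37, 3.3], [0, 0, 0], 9.3],
    [[3.6, -0.37, 3.3], [0, 0, 0], 9.3],
    [[0, 0, 0], [0, 0, 0], 9.3],
    [[0, 0, 0], [0, 0, 0], 9.3]
  ]
}}

```text
t: 5.03
eef_pos: [436.4, -127.5, 120.5]
tcp_rot: [1.981, 2.436, 0.001]
wrist_force: [0.2, -0.2, 0.0]
opening: 93.0
grasp_force: 0.0
```

```bash
python3 w.py w4.png hub_wide_center
python3 - <<'E'
from h import *
z=np.load('w.npz');P=z['P']
f,zm,top=ringfit(P,(435,-126),32,26);print(f.round(1),zm.round(1),slot(top,f))
go([f[0],f[1],9.5],.2)
E
```

```text
t 5.03 pos [ 436.4 -127.5  120.5] q [-0.39  0.32  1.98 -0.    0.84 -0.59]
[ 434.8 -126.3   25.9] 31.7 (np.float64(-0.5235987755982989), np.int64(40), array([-0.83, -0.74, -0.65, -0.57, -0.48, -0.39, -0.31, -0.22]))
pos [ 436.5 -127.9  120.6] tilt 0.12 yaw_y 0.203 q6 -0.59 t 5.1
2 rows of [ 0.1  -0.08  5.56] total [ 0.2  -0.16 11.11]
turn z total 0.003 : 1 rows of 0.0034
```

View pics/w4.png

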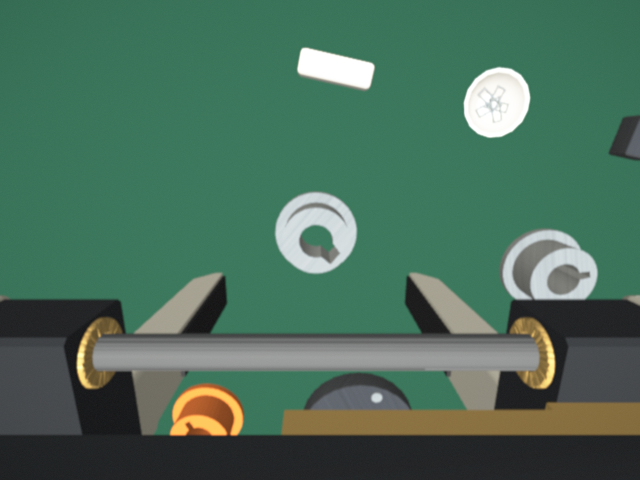

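The wide hub is centred between the fingers at (316,235), with its keyway heading about -0.55. I'll descend and grip.

Call:
{"fn": "servo_tool", "kwargs": {
  "series": [
    [[0.1, -0.08, 4.0], [0, 0, 0], 9.3],
    [[0.1, -0.08, 4.0], [0, 0, 0], 9.3],
    [[0, 0, 2.1], [0, 0, 0], 9.3],
    [[0, 0, 1.0], [0, 0, 0], 9.3],
    [[0, 0, 0], [0, 0, 0], 4.8],
    [[0, 0, 0], [0, 0, 0], 4.8],
    [[0, 0, 0], [0, 0, 0], 4.8],
    [[0, 0, 0], [0, 0, 0], 4.8],
    [[0, 0, 0], [0, 0, 0], 4.8]
  ],
  "squeeze": 40
}}

```text
t: 6.25
eef_pos: [434.2, -125.5, 9.1]
tcp_rot: [1.984, 2.434, 0.001]
wrist_force: [1.2, 0.9, 3.7]
opening: 51.3
grasp_force: 40.0
```

Run:
```python
from h import *
go([434.8,-126.3,9.5],.2);s=sensors.state();print(s['opening'],s['grasp_force'],s['wrist_force'])
```

```text
pos [ 434.2 -125.5    9.1] tilt 0.08 yaw_y 0.203 q6 -0.59 t 6.2
1 rows of [-0.09  0.04 -0.04] total [-0.09  0.04 -0.04]
turn z total 0.003 : 1 rows of 0.003
51.33711098966001 40.001701321452856 [1.15828844 0.90545269 3.74837419]
```

Call:
{"fn": "servo_tool", "kwargs": {
  "series": [
    [[0, 0, -2], [0, 0, 0], 4.8],
    [[0, 0, -5], [0, 0, 0], 4.8],
    [[0, 0, -5], [0, 0, -0.171], 4.8],
    [[0, 0, 0], [0, 0, -0.173], 4.8],
    [[0, 0, 0], [0, 0, -0.173], 4.8],
    [[0, 0, 0], [0, 0, -0.173], 4.8],
    [[0, 0, 0], [0, 0, -0.173], 4.8],
    [[0, 0, 0], [0, 0, -0.173], 4.8],
    [[0, 0, 0], [0, 0, -0.173], 4.8],
    [[0, 0, 0], [0, 0, 0], 4.8]
  ]
}}

```text
t: 7.5
eef_pos: [433.2, -125.2, 128.4]
tcp_rot: [-0.251, -3.131, -0.0]
wrist_force: [-1.0, -0.4, -3.5]
opening: 51.2
grasp_force: 40.0
```

```bash
cat > hand.py <<'E'
from h import *
import sys
k=float(sys.argv[1]) if len(sys.argv)>1 else 23; rr=float(sys.argv[2]) if len(sys.argv)>2 else 26
s=sensors.state();T=T_tool(s);z=np.load('w.npz');P=z['P']
Q=(P-T[:3,3])@T[:3,:3]  # tool coords
Q=Q*[1,1,-1]
f,zm,top=ringfit(Q,(0,0),k,rr,tol=3);print('tool xy r',f.round(2),'ztop behind TCP',zm.round(1),len(top))
a=slot(top,f)
if rr==26: y=T[:3,:3]@[np.cos(a[0]),np.sin(a[0]),0];print('slot width',a[1],'world yaw',np.arctan2(y[1],y[0]).round(3),a[2])
print('world centre',(T[:3,:3]@[f[0],f[1],-zm]+T[:3,3]).round(1),s['opening'],s['grasp_force'])
E
python3 w.py w5.png; python3 hand.py
```

```text
t 7.5 pos [ 433.2 -125.2  128.4] q [-0.38  0.3   1.98 -0.    0.86 -1.8 ]
tool xy r [ 1.73 -0.8  25.9 ] ztop behind TCP 22.5 5599
slot width 115 world yaw 0.056 [-3.1  -3.01 -2.92 -2.84 -2.75 -2.66 -2.57 -2.49 -2.4   1.96  2.05  2.14
  2.23  2.31  2.4   2.49  2.57  2.66  2.75  2.84  2.92  3.01  3.1 ]
world centre [ 431.5 -125.8  151. ] 50.94893974798432 39.99803108163178
```

View pics/w5.png

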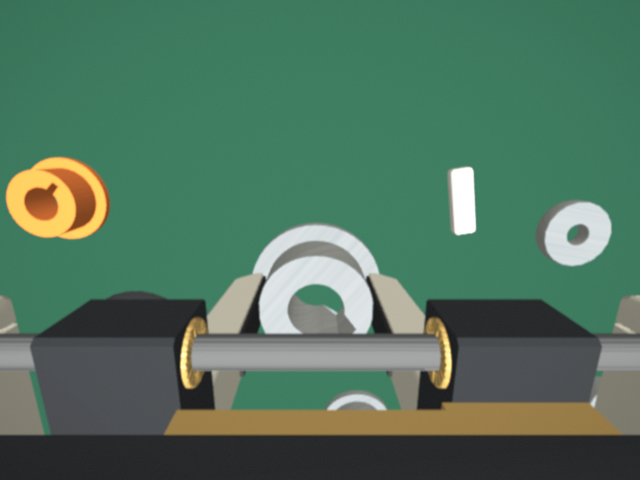

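The hub is held flat, but the bar hides the back of its top face. I'll refit its centre using only the front arc.

```bash
cat > hand2.py <<'E'
from h import *
from scipy.optimize import least_squares
import sys
k,rr=float(sys.argv[1]),float(sys.argv[2])
s=sensors.state();T=T_tool(s);z=np.load('w.npz');Q=((z['P']-T[:3,3])@T[:3,:3]).reshape(-1,3)*[1,1,-1]
q=Q[(abs(Q[:,2]-k)<3)&(np.hypot(Q[:,0],Q[:,1])<45)];q=q[np.isfinite(q).all(1)]
h=cv2.convexHull(q[:,:2].astype(np.float32))[:,0];h=h[h[:,0]>3]
f=least_squares(lambda c:np.hypot(h[:,0]-c[0],h[:,1]-c[1])-rr,[0,0],loss='soft_l1').x
w=T[:3,:3]@[f[0],f[1],-np.median(q[:,2])]+T[:3,3]
y=np.arctan2(T[1,1],T[0,1]);print('tool xy',f.round(2),len(h),'ztop behind',np.median(q[:,2]).round(1),'world',w.round(1),'yaw_y',y.round(3))
n=np.linalg.lstsq(np.c_[q[:,:2],np.ones(len(q))],q[:,2],rcond=None)[0];print('tilt xy',n[:2].round(3))
# inner bore edge, front part
m=q[np.hypot(*(q[:,:2]-f).T)<rr-3];b=np.arctan2(m[:,1]-f[1],m[:,0]-f[0]);r=np.hypot(*(m[:,:2]-f).T)
print('bore r by angle',[(round(a,1),r[abs(b-a)<.1].min().round(1)) for a in np.arange(-1.2,1.3,.3) if (abs(b-a)<.1).any()])
E
python3 hand2.py 22.5 25.9; python3 -c "
from h import *
go([513.9,-307.2,128])"
```

```text
tool xy [1.53 0.39] 14 ztop behind 22.5 world [ 431.9 -124.6  151. ] yaw_y 1.408
tilt xy [ 0.002 -0.001]
bore r by angle [(np.float64(-1.2), np.float64(13.9)), (np.float64(-0.9), np.float64(13.6)), (np.float64(-0.6), np.float64(12.9)), (np.float64(-0.3), np.float64(12.0)), (np.float64(0.0), np.float64(12.1)), (np.float64(0.3), np.float64(11.8)), (np.float64(0.6), np.float64(11.9)), (np.float64(0.9), np.float64(11.6)), (np.float64(1.2), np.float64(11.7))]
pos [ 433.3 -125.2  128.4] tilt 0.05 yaw_y 1.408 q6 -1.79 t 7.5
3 rows of [-3.63 -5.55  0.01] total [-10.9  -16.65   0.03]
```

```bash
cat > edge.py <<'E'
from h import *
import sys
k,rs=float(sys.argv[1]),[float(a) for a in sys.argv[2:]]
s=sensors.state();T=T_tool(s);z=np.load('w.npz');K,W=z['K'],z['W']
g=cv2.GaussianBlur(cv2.cvtColor(z['p'],cv2.COLOR_RGB2GRAY),(0,0),.8).astype(np.float32)
C=np.linalg.inv(W)@T
def samp(x,y,r,a):
    p=np.stack([x+r*np.cos(a),y+r*np.sin(a),-k+0*a,1+0*a]);q=K@(C@p)[:3];q=q[:2]/q[2]
    return cv2.remap(g,q[0].astype(np.float32)[None],q[1].astype(np.float32)[None],1)[0]
a=np.linspace(-1.1,1.1,80)
for r in rs:
    best=sorted(((np.mean(samp(x,y,r+.7,a)-samp(x,y,r-.7,a)),x,y) for x in np.arange(-4,4.1,.25) for y in np.arange(-2,2.1,.25)),key=lambda t:-abs(t[0]))[:4]
    print(r,[(round(float(b[0]),1),b[1],b[2]) for b in best])
E
python3 edge.py 22.7 26 13
```

```text
26.0 [(-82.1, np.float64(1.0), np.float64(-0.75)), (-81.4, np.float64(1.0), np.float64(-1.0)), (-79.3, np.float64(1.0), np.float64(-0.5)), (-79.2, np.float64(1.25), np.float64(-0.75))]
13.0 [(89.5, np.float64(0.75), np.float64(-0.75)), (89.2, np.float64(0.75), np.float64(-1.0)), (87.1, np.float64(1.0), np.float64(-0.75)), (86.8, np.float64(1.0), np.float64(-1.0))]
```

Height offset and tilt are good. Centre offset estimates run from -0.9 to +0.9 mm along tool x, and the bore clearance of 1.5 mm covers that. I'll carry it over the shaft.

Call:
{"fn": "servo_tool", "kwargs": {
  "series": [
    [[-2.18, -3.33, 0], [0, 0, 0], 4.8],
    [[-2.18, -3.33, 0], [0, 0, 0], 4.8],
    [[-2.18, -3.33, 0], [0, 0, 0], 4.8],
    [[-2.18, -3.33, 0], [0, 0, 0], 4.8],
    [[-2.18, -3.33, 0], [0, 0, 0], 4.8],
    [[0, 0, 0], [0, 0, 0], 4.8],
    [[0, 0, 0], [0, 0, 0], 4.8]
  ]
}}

```text
t: 8.43
eef_pos: [514.4, -306.5, 128.1]
tcp_rot: [-0.253, -3.13, -0.001]
wrist_force: [0.1, 0.0, -3.1]
opening: 51.3
grasp_force: 40.0
```

```bash
python3 w.py w6.png; python3 edge.py 22.7 26 13
python3 - <<'E'
from h import *
for i in range(3): go([513.9,-307.2,60])
z=np.load('w.npz');p=z['p'][240:345,240:390];save('w6c.png',cv2.resize(p,None,fx=5,fy=5,interpolation=cv2.INTER_CUBIC))
E
```

```text
t 8.43 pos [ 514.4 -306.5  128.1] q [-0.62  0.54  1.6   0.    1.   -2.02]
26.0 [(-82.2, np.float64(1.0), np.float64(-1.0)), (-81.3, np.float64(1.0), np.float64(-1.25)), (-79.5, np.float64(1.0), np.float64(-0.75)), (-79.1, np.float64(0.75), np.float64(-1.0))]
13.0 [(73.4, np.float64(1.0), np.float64(-1.0)), (73.1, np.float64(0.75), np.float64(-1.0)), (72.7, np.float64(1.0), np.float64(-1.25)), (72.5, np.float64(0.75), np.float64(-1.25))]
pos [ 514.5 -306.2  128.3] tilt 0.07 yaw_y 1.41 q6 -2.03 t 8.5
2 rows of [ 0.02 -0.05  3.42] total [ 0.03 -0.11  6.83]
pos [ 514.5 -306.2  128.3] tilt 0.07 yaw_y 1.41 q6 -2.03 t 8.5
2 rows of [ 0.02 -0.05  3.42] total [ 0.03 -0.11  6.83]
pos [ 514.5 -306.2  128.3] tilt 0.07 yaw_y 1.41 q6 -2.03 t 8.5
2 rows of [ 0.02 -0.05  3.42] total [ 0.03 -0.11  6.83]
```

View pics/w6c.png

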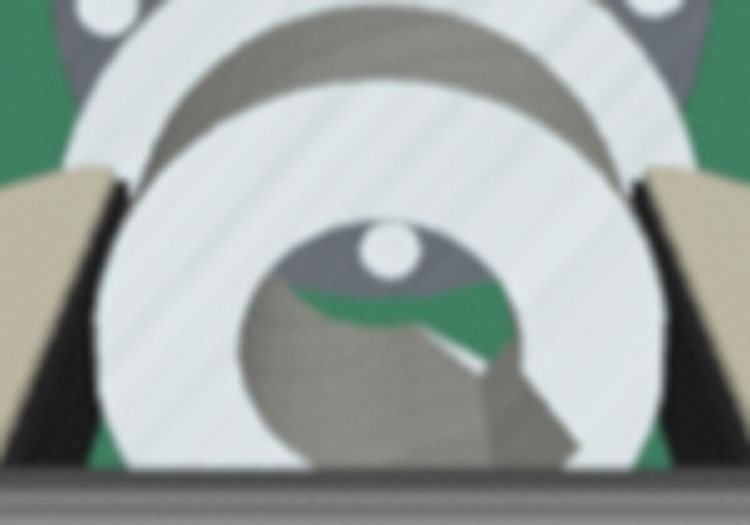

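Through the bore only the base's far bolt and the table show, which is expected at this viewing angle. The keyway is at lower right, pointing along the key. I'll lower over the spigot.

Call:
{"fn": "servo_tool", "kwargs": {
  "series": [
    [[0.03, -0.08, 2.0], [0, 0, 0], 4.8],
    [[0, 0, 2.0], [0, 0, 0], 4.8],
    [[0, 0, 2.0], [0, 0, 0], 4.8],
    [[0, 0, 0.8], [0, 0, 0], 4.8],
    [[0, 0, 0], [0, 0, 0], 4.8],
    [[0, 0, 0.4], [0, 0, 0], 4.8],
    [[0, 0, 0.4], [0, 0, 0], 4.8],
    [[0, 0, 0.2], [0, 0, 0], 4.8],
    [[0, 0, 0], [0, 0, 0], 4.8]
  ]
}}

```text
t: 9.6
eef_pos: [514.5, -307.8, 50.6]
tcp_rot: [-0.249, -3.132, -0.0]
wrist_force: [-0.4, 0.8, -3.3]
opening: 51.3
grasp_force: 40.0
```

```bash
cat > st.py <<'E'
from h import *
s=sensors.state();print(np.round(s['wrist_force'],1),np.round(s['wrist_torque'],2),s['opening'],s['grasp_force']);go([513.9,-307.2,29.5])
E
python3 st.py
```

```text
[-0.4  0.8 -3.3] [-0.02  0.   -0.02] 51.2651147696428 39.99837004579604
pos [ 514.5 -307.8   50.6] tilt 0.01 yaw_y 1.412 q6 -2.03 t 9.6
1 rows of [0.06 0.05 2.11] total [0.06 0.05 2.11]
```

Call:
{"fn": "servo_tool", "kwargs": {
  "series": [
    [[0, 0, 0.2], [0, 0, 0], 4.8],
    [[0, 0, 0.2], [0, 0, 0], 4.8],
    [[0, 0, 0.2], [0, 0, 0], 4.8],
    [[0, 0, 0.2], [0, 0, 0], 4.8],
    [[0, 0, 0], [0, 0, 0], 4.8]
  ]
}}

```text
t: 10.22
eef_pos: [514.4, -307.6, 42.4]
tcp_rot: [-0.249, -3.131, -0.0]
wrist_force: [1.3, 1.9, -5.0]
opening: 51.4
grasp_force: 40.0
```

```bash
python3 st.py
```

```text
[ 1.3  1.9 -5. ] [ 0.36 -0.14 -0.03] 51.381048169175145 39.99788174405694
pos [ 514.4 -307.6   42.4] tilt 0.02 yaw_y 1.412 q6 -2.03 t 10.2
1 rows of [0.06 0.03 1.29] total [0.06 0.03 1.29]
```

Call:
{"fn": "servo_tool", "kwargs": {
  "series": [
    [[0, 0, 0.3], [0, 0, 0], 4.8],
    [[0, 0, 0.3], [0, 0, 0], 4.8],
    [[0, 0, 0.3], [0, 0, 0], 4.8],
    [[0, 0, 0.3], [0, 0, 0], 4.8],
    [[0, 0, 0.1], [0, 0, 0], 4.8],
    [[0, 0, 0], [0, 0, 0], 4.8]
  ]
}}

```text
t: 10.98
eef_pos: [514.4, -307.6, 29.5]
tcp_rot: [-0.249, -3.131, -0.0]
wrist_force: [1.1, 3.8, -3.2]
opening: 51.2
grasp_force: 40.0
```

```bash
python3 st.py
```

```text
[ 1.1  3.8 -3.2] [ 0.84 -0.16 -0.01] 51.22065808004029 39.998394241556525
pos [ 514.4 -307.6   29.5] tilt 0.02 yaw_y 1.412 q6 -2.03 t 11.0
1 rows of [ 0.06  0.04 -0.  ] total [ 0.06  0.04 -0.  ]
```

Call:
{"fn": "servo_tool", "kwargs": {
  "series": [
    [[0, 0, 0.05], [0, 0, 0], 4.8],
    [[0, 0, 0], [0, 0, 0], 6.5],
    [[0, 0, 0], [0, 0, 0], 7.5],
    [[0, 0, 0], [0, 0, 0], 9.3],
    [[0, 0, -1.5], [0, 0, 0], 9.3],
    [[0, 0, -5.0], [0, 0, 0], 9.3],
    [[0, 0, -5.0], [0, 0, 0], 9.3],
    [[0, 0, -3.0], [0, 0, 0], 9.3],
    [[0, 0, 0], [0, 0, 0], 9.3],
    [[0, 0, 0], [0, 0, 0], 9.3]
  ]
}}

```text
t: 12.22
eef_pos: [514.1, -307.5, 173.7]
tcp_rot: [-0.249, -3.131, -0.001]
wrist_force: [0.2, -1.0, -0.7]
opening: 92.9
grasp_force: 0.0
```

```bash
python3 w.py w7.png
python3 - <<'E'
from h import *
z=np.load('w.npz');P=z['P']
f,zm,top=ringfit(P,(513.9,-307.2),52,26);print(f.round(1),zm.round(2),slot(top,f))
go([637,123,200],1.4)
E
```

```text
t 12.22 pos [ 514.1 -307.5  173.7] q [-0.62  0.49  1.56 -0.    1.09 -2.03]
[ 513.5 -308.4   25.9] 51.7 (np.float64(0.6117775697043119), np.int64(45), array([-0.13,  0.39,  0.48,  0.57,  0.65,  0.74,  0.83,  0.92,  1.  ]))
pos [ 514.  -307.4  173.2] tilt 0.1 yaw_y 1.412 q6 -2.03 t 12.3
8 rows of [-0.67  5.56 -0.33] total [-5.33 44.45 -2.66]
turn z total 0.012 : 1 rows of 0.012
```

View pics/w7.png

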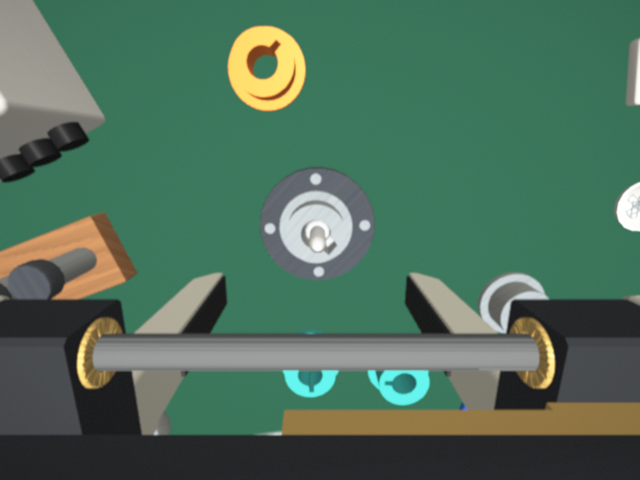

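The hub is seated, with its top at 51.7 mm and the keyway over the key. Next is the spacer.

Call:
{"fn": "servo_tool", "kwargs": {
  "series": [
    [[-0.53, 4.45, 0], [0, 0, 0], 9.3],
    [[-0.53, 4.45, 0], [0, 0, 0], 9.3],
    [[-0.53, 4.45, 0], [0, 0, 0], 9.3],
    [[-0.53, 4.45, 0], [0, 0, 0], 9.3],
    [[-0.53, 4.45, 0], [0, 0, 0], 9.3],
    [[-0.53, 4.45, 0], [0, 0, 0], 9.3],
    [[-0.53, 4.45, 0], [0, 0, 0], 9.3],
    [[-0.53, 4.45, 0.5], [0, 0, 0], 9.3],
    [[-0.53, 4.45, 1], [0, 0, 0], 9.3],
    [[-0.53, 4.45, 1], [0, 0, 0], 9.3]
  ]
}}

```text
t: 13.52
eef_pos: [636.9, 124.7, 147.5]
tcp_rot: [-0.249, -3.13, 0.001]
wrist_force: [0.4, -0.9, -0.3]
opening: 92.6
grasp_force: 0.0
```

Call:
{"fn": "servo_tool", "kwargs": {
  "series": [
    [[0, 0, 2], [0, 0, 0], 9.3],
    [[0, 0, 0], [0, 0, 0], 9.3]
  ]
}}

```text
t: 13.78
eef_pos: [635.6, 122.6, 126.5]
tcp_rot: [-0.249, -3.127, 0.002]
wrist_force: [-0.4, -0.6, -0.1]
opening: 92.8
grasp_force: 0.0
```

```bash
python3 w.py w8.png spacer_center
python3 - <<'E'
from h import *
z=np.load('w.npz');P=z['P']
f,zm,top=ringfit(P,(637,123),20,19);print(f.round(1),zm.round(2),len(top))
for i in range(1):go([f[0],f[1],3.5])
E
```

```text
t 13.78 pos [635.6 122.6 126.5] q [ 0.12  0.63  1.46 -0.    1.06 -1.29]
spacer_center 0.95 318 242 [640.  123.1  10. ]
[638.7 122.4  18.6] 19.54 1232
pos [636.9 122.1 128.9] tilt 0.06 yaw_y 1.411 q6 -1.29 t 13.9
3 rows of [-0.06  0.02  4.18] total [-0.18  0.07 12.54]
```

```bash
python3 w.py w8.png
python3 - <<'E'
from h import *
z=np.load('w.npz');P=z['P']
f,zm,top=ringfit(P,(638,123),20,19);print(f.round(1),zm.round(2),len(top))
go([f[0],f[1],3.5])
E
python3 -c "
from h import *
T=T_tool(sensors.state())"; sed -i 's/a=np.linspace(-1.1,1.1,80)/a=np.linspace(-2.8,2.8,160) if len(sys.argv)>9 else np.linspace(-1.1,1.1,80)/' edge.py
```

```text
t 13.88 pos [636.9 122.1 128.9] q [ 0.12  0.62  1.46 -0.    1.07 -1.29]
[639.  122.4  18.7] 19.53 1216
pos [637.3 122.1 129.5] tilt 0.01 yaw_y 1.411 q6 -1.29 t 13.9
3 rows of [-0.05  0.02  4.2 ] total [-0.16  0.05 12.6 ]
```

Call:
{"fn": "servo_tool", "kwargs": {
  "series": [
    [[-0.16, 0.05, 4.0], [0, 0, 0], 9.3],
    [[0, 0, 4.0], [0, 0, 0], 9.3],
    [[0, 0, 3.0], [0, 0, 0], 7.0],
    [[0, 0, 1.6], [0, 0, 0], 6.0],
    [[0, 0, 0], [0, 0, 0], 5.0],
    [[0, 0, 0], [0, 0, 0], 3.4],
    [[0, 0, 0], [0, 0, 0], 3.4],
    [[0, 0, 0], [0, 0, 0], 3.4],
    [[0, 0, 0], [0, 0, 0], 3.4],
    [[0, 0, 0], [0, 0, 0], 3.4]
  ],
  "squeeze": 30
}}

```text
t: 15.18
eef_pos: [639.3, 123.5, 4.0]
tcp_rot: [0.249, 3.131, 0.0]
wrist_force: [-2.3, -0.8, 6.4]
opening: 37.5
grasp_force: 30.0
```

Call:
{"fn": "servo_tool", "kwargs": {
  "series": [
    [[0, 0, -2.0], [0, 0, 0], 3.4],
    [[0, 0, -5.0], [0, 0, 0], 3.4],
    [[0, 0, -5.0], [0, 0, 0], 3.4],
    [[0, 0, -2.0], [0, 0, 0], 3.4],
    [[0, 0, 0], [0, 0, 0], 3.4],
    [[0, 0, 0], [0, 0, 0], 3.4]
  ]
}}

```text
t: 15.92
eef_pos: [637.9, 123.4, 141.1]
tcp_rot: [-0.249, -3.129, 0.001]
wrist_force: [-0.6, -0.4, -2.5]
opening: 37.9
grasp_force: 30.0
```

```bash
python3 w.py w9.png; python3 hand2.py 16.5 19; python3 edge.py 16.5 19 9
python3 - <<'E'
from h import *
go([513.7,-307.6,145])
E
```

```text
t 15.93 pos [637.9 123.4 141.1] q [ 0.12  0.61  1.44  0.    1.09 -1.29]
tool xy [  6.78 -13.92] 9 ztop behind 15.6 world [629.1 110.7 156.7] yaw_y 1.412
tilt xy [ 0.003 -0.   ]
bore r by angle [(np.float64(-1.2), np.float64(1.4)), (np.float64(-0.9), np.float64(0.9)), (np.float64(-0.6), np.float64(1.2)), (np.float64(-0.3), np.float64(0.9)), (np.float64(0.0), np.float64(1.2)), (np.float64(0.3), np.float64(0.5)), (np.float64(0.6), np.float64(1.1)), (np.float64(0.9), np.float64(0.8)), (np.float64(1.2), np.float64(2.1))]
19.0 [(-72.7, np.float64(0.0), np.float64(-1.0)), (-72.7, np.float64(0.0), np.float64(-0.75)), (-71.4, np.float64(0.25), np.float64(-0.75)), (-71.4, np.float64(0.25), np.float64(-1.0))]
9.0 [(91.8, np.float64(0.75), np.float64(-0.75)), (90.8, np.float64(0.75), np.float64(-1.0)), (89.8, np.float64(1.0), np.float64(-0.75)), (89.7, np.float64(0.75), np.float64(-0.5))]
pos [637.9 123.4 141.1] tilt 0.19 yaw_y 1.412 q6 -1.29 t 16.0
8 rows of [ 0.68 -5.56 -0.04] total [  5.45 -44.52  -0.33]
```

Call:
{"fn": "servo_tool", "kwargs": {
  "series": [
    [[0.54, -4.45, 0], [0, 0, 0], 3.4],
    [[0.54, -4.45, 0], [0, 0, 0], 3.4],
    [[0.54, -4.45, 0], [0, 0, 0], 3.4],
    [[0.54, -4.45, 0], [0, 0, 0], 3.4],
    [[0.54, -4.45, 0], [0, 0, 0], 3.4],
    [[0.54, -4.45, 0], [0, 0, 0], 3.4],
    [[0.54, -4.45, 0], [0, 0, 0], 3.4],
    [[0.54, -4.45, 0], [0, 0, 0], 3.4],
    [[0.54, -4.45, 0], [0, 0, 0], 3.4],
    [[0.54, -4.45, 0], [0, 0, 0], 3.4]
  ]
}}

```text
t: 17.23
eef_pos: [514.1, -308.4, 141.6]
tcp_rot: [-0.249, -3.13, -0.002]
wrist_force: [0.7, -0.7, -2.3]
opening: 37.7
grasp_force: 30.0
```

Call:
{"fn": "servo_tool", "kwargs": {
  "series": [
    [[0, 0, 0], [0, 0, 0], 3.4],
    [[0, 0, 0], [0, 0, 0], 3.4],
    [[0, 0, 0], [0, 0, 0], 3.4]
  ]
}}

```text
t: 17.6
eef_pos: [515.4, -306.2, 142.7]
tcp_rot: [-0.247, -3.131, -0.001]
wrist_force: [0.3, -0.7, -0.7]
opening: 37.7
grasp_force: 30.0
```

Run:
```python
from h import *
go([514,-307.2,100])
```

```text
pos [ 515.4 -306.2  142.7] tilt 0.05 yaw_y 1.413 q6 -2.03 t 17.6
1 rows of [ 0.12 -0.12  4.27] total [ 0.12 -0.12  4.27]
```

Correct, lower to just above the tip, and check.

Call:
{"fn": "servo_tool", "kwargs": {
  "series": [
    [[0.12, -0.12, 2.0], [0, 0, 0], 3.4],
    [[0, 0, 2.2], [0, 0, 0], 3.4],
    [[0, 0, 0], [0, 0, 0], 3.4],
    [[0, 0, 0.4], [0, 0, 0], 3.4],
    [[0, 0, 0.4], [0, 0, 0], 3.4],
    [[0, 0, 0.4], [0, 0, 0], 3.4],
    [[0, 0, 0.3], [0, 0, 0], 3.4],
    [[0, 0, 0], [0, 0, 0], 3.4]
  ]
}}

```text
t: 18.6
eef_pos: [513.7, -308.3, 86.0]
tcp_rot: [-0.249, -3.131, -0.0]
wrist_force: [0.3, -0.4, -0.6]
opening: 37.8
grasp_force: 30.0
```

```bash
python3 st.py
```

```text
[ 0.3 -0.4 -0.6] [-0.01  0.04  0.01] 37.832203366674314 29.999425671994686
pos [ 513.7 -308.3   86. ] tilt 0.02 yaw_y 1.412 q6 -2.03 t 18.6
1 rows of [-0.    0.11  5.65] total [-0.    0.11  5.65]
```

Call:
{"fn": "servo_tool", "kwargs": {
  "series": [
    [[0, 0.1, 0.3], [0, 0, 0], 3.4],
    [[0, 0, 0.5], [0, 0, 0], 3.4],
    [[0, 0, 0.5], [0, 0, 0], 3.4],
    [[0, 0, 0.5], [0, 0, 0], 3.4],
    [[0, 0, 0.5], [0, 0, 0], 3.4],
    [[0, 0, 0.3], [0, 0, 0], 3.4],
    [[0, 0, 0.3], [0, 0, 0], 3.4],
    [[0, 0, 0], [0, 0, 0], 3.4]
  ]
}}

```text
t: 19.6
eef_pos: [513.9, -307.3, 57.0]
tcp_rot: [-0.249, -3.131, -0.0]
wrist_force: [-0.1, -0.7, -1.2]
opening: 37.4
grasp_force: 30.0
```

```bash
python3 st.py
```

```text
[-0.1 -0.7 -1.2] [-0.02 -0.03 -0.03] 37.35298095008093 29.999644327908754
pos [ 513.9 -307.3   57. ] tilt 0.02 yaw_y 1.412 q6 -2.03 t 19.6
1 rows of [0.   0.01 2.75] total [0.   0.01 2.75]
```

Call:
{"fn": "servo_tool", "kwargs": {
  "series": [
    [[0, 0, 0.1], [0, 0, 0], 3.4],
    [[0, 0, 0], [0, 0, 0], 3.4],
    [[0, 0, 0], [0, 0, 0], 5.5],
    [[0, 0, 0], [0, 0, 0], 7.0],
    [[0, 0, 0], [0, 0, 0], 9.3],
    [[0, 0, -2.0], [0, 0, 0], 9.3],
    [[0, 0, -5.0], [0, 0, 0], 9.3],
    [[0, 0, -4.5], [0, 0, 0], 9.3],
    [[0, 0, 0], [0, 0, 0], 9.3],
    [[0, 0, 0], [0, 0, 0], 9.3]
  ]
}}

```text
t: 20.85
eef_pos: [513.8, -307.2, 171.5]
tcp_rot: [0.249, 3.132, -0.0]
wrist_force: [0.7, 0.0, -0.3]
opening: 93.2
grasp_force: 0.0
```

```bash
python3 w.py w10.png
python3 - <<'E'
from h import *
z=np.load('w.npz');P=z['P']
f,zm,top=ringfit(P,(513.9,-307.2),72,19);print(f.round(1),zm.round(2),len(top))
go([466.1,91.3,150])
E
```

```text
t 20.85 pos [ 513.8 -307.2  171.5] q [-0.62  0.49  1.57  0.    1.09 -2.03]
[ 513.6 -308.3   18.6] 71.57 1307
pos [ 513.6 -307.1  170.7] tilt 0.07 yaw_y 1.412 q6 -2.03 t 20.9
7 rows of [1.57 5.51 0.3 ] total [10.98 38.58  2.1 ]
```

The spacer is on the hub, with its top at 71.6 mm. Next is the collar.

Call:
{"fn": "servo_tool", "kwargs": {
  "series": [
    [[1.22, 4.29, 0], [0, 0, 0], 9.3],
    [[1.22, 4.29, 0], [0, 0, 0], 9.3],
    [[1.22, 4.29, 0], [0, 0, 0], 9.3],
    [[1.22, 4.29, 0], [0, 0, 0], 9.3],
    [[1.22, 4.29, 0], [0, 0, 0], 9.3],
    [[1.22, 4.29, 0], [0, 0, 0], 9.3],
    [[1.22, 4.29, 0.5], [0, 0, 0], 9.3],
    [[1.22, 4.29, 1.5], [0, 0, 0], 9.3],
    [[1.22, 4.29, 2.5], [0, 0, 0], 9.3],
    [[0, 0, 0], [0, 0, 0], 9.3]
  ]
}}

```text
t: 22.15
eef_pos: [464.6, 93.1, 124.0]
tcp_rot: [-0.244, -3.127, 0.001]
wrist_force: [-0.7, -0.3, 0.3]
opening: 92.6
grasp_force: 0.0
```

Call:
{"fn": "servo_tool", "kwargs": {
  "series": [
    [[0, 0, 0], [0, 0, 0], 9.3],
    [[0, 0, 0], [0, 0, 0], 9.3],
    [[0, 0, 0], [0, 0, 0], 9.3]
  ]
}}

```text
t: 22.52
eef_pos: [466.9, 90.5, 126.5]
tcp_rot: [0.251, 3.131, 0.0]
wrist_force: [-0.4, -0.2, 0.6]
opening: 92.7
grasp_force: 0.0
```

```bash
python3 w.py w11.png collar_center
python3 - <<'E'
from h import *
z=np.load('w.npz');P=z['P']
f,zm,top=ringfit(P,(466,91.3),14,28);print(f.round(1),zm.round(2),len(top))
go([f[0],f[1],3])
E
```

```text
t 22.52 pos [466.9  90.5 126.5] q [ 0.09  0.34  1.93 -0.    0.87 -1.32]
collar_center 0.79 320 232 [464.5  93.6   7. ]
[466.1  91.9  27.5] 13.65 2986
pos [466.8  90.7 126.4] tilt 0.03 yaw_y 1.411 q6 -1.32 t 22.6
3 rows of [0.03 0.03 4.11] total [ 0.09  0.1  12.34]
```

Call:
{"fn": "servo_tool", "kwargs": {
  "series": [
    [[0.09, 0.1, 4.0], [0, 0, 0], 9.3],
    [[0, 0, 4.0], [0, 0, 0], 9.3],
    [[0, 0, 3.0], [0, 0, 0], 9.3],
    [[0, 0, 1.3], [0, 0, 0], 9.3],
    [[0, 0, 0], [0, 0, 0], 7.0],
    [[0, 0, 0], [0, 0, 0], 5.2],
    [[0, 0, 0], [0, 0, 0], 5.2],
    [[0, 0, 0], [0, 0, 0], 5.2],
    [[0, 0, 0], [0, 0, 0], 5.2],
    [[0, 0, 0], [0, 0, 0], 5.2]
  ],
  "squeeze": 35
}}

```text
t: 23.88
eef_pos: [466.2, 92.4, 3.7]
tcp_rot: [0.249, 3.131, 0.0]
wrist_force: [-1.9, 0.1, 6.4]
opening: 54.5
grasp_force: 35.0
```

Call:
{"fn": "servo_tool", "kwargs": {
  "series": [
    [[0, 0, -2.0], [0, 0, 0], 5.2],
    [[0, 0, -5.0], [0, 0, 0], 5.2],
    [[0, 0, -5.0], [0, 0, 0], 5.2],
    [[0, 0, -3.0], [0, 0, 0], 5.2],
    [[0, 0, 0], [0, 0, 0], 5.2],
    [[0, 0, 0], [0, 0, 0], 5.2]
  ]
}}

```text
t: 24.62
eef_pos: [465.1, 92.3, 151.9]
tcp_rot: [-0.249, -3.13, 0.0]
wrist_force: [-0.6, 0.3, -2.4]
opening: 54.8
grasp_force: 35.0
```

```bash
python3 w.py w12.png; python3 edge.py 11 28 9
python3 - <<'E'
from h import *
go([513.9,-307.3,150])
E
```

```text
t 24.62 pos [465.1  92.3 151.9] q [ 0.1   0.3   1.91  0.    0.93 -1.31]
28.0 [(-69.1, np.float64(-0.5), np.float64(-0.75)), (-68.7, np.float64(-0.5), np.float64(-1.0)), (-67.3, np.float64(-0.25), np.float64(-0.75)), (-67.3, np.float64(-0.5), np.float64(-0.5))]
9.0 [(88.5, np.float64(0.5), np.float64(-1.0)), (88.5, np.float64(0.5), np.float64(-0.75)), (85.7, np.float64(0.5), np.float64(-0.5)), (85.6, np.float64(0.5), np.float64(-1.25))]
pos [465.   92.2 151.6] tilt 0.15 yaw_y 1.412 q6 -1.31 t 24.7
7 rows of [-1.59 -5.53  0.02] total [-11.15 -38.68   0.16]
```

Call:
{"fn": "servo_tool", "kwargs": {
  "series": [
    [[-1.24, -4.3, 0], [0, 0, 0], 5.2],
    [[-1.24, -4.3, 0], [0, 0, 0], 5.2],
    [[-1.24, -4.3, 0], [0, 0, 0], 5.2],
    [[-1.24, -4.3, 0], [0, 0, 0], 5.2],
    [[-1.24, -4.3, 0], [0, 0, 0], 5.2],
    [[-1.24, -4.3, 0], [0, 0, 0], 5.2],
    [[-1.24, -4.3, 0], [0, 0, 0], 5.2],
    [[-1.24, -4.3, 0], [0, 0, 0], 5.2],
    [[-1.24, -4.3, 0], [0, 0, 0], 5.2],
    [[0, 0, 0], [0, 0, 0], 5.2]
  ]
}}

```text
t: 25.92
eef_pos: [514.2, -309.7, 151.0]
tcp_rot: [-0.253, -3.129, -0.001]
wrist_force: [-0.6, 0.5, -2.6]
opening: 55.3
grasp_force: 35.0
```

Call:
{"fn": "servo_tool", "kwargs": {
  "series": [
    [[0, 0, 0], [0, 0, 0], 5.2],
    [[0, 0, 0], [0, 0, 0], 5.2],
    [[0, 0, 0], [0, 0, 0], 5.2]
  ]
}}

```text
t: 26.3
eef_pos: [515.0, -306.7, 153.1]
tcp_rot: [-0.248, -3.132, -0.0]
wrist_force: [-0.4, -0.0, -1.4]
opening: 55.2
grasp_force: 35.0
```

Run:
```python
from h import *
go([513.9,-307.3,98])
```

```text
pos [ 515.  -306.7  153.1] tilt 0.01 yaw_y 1.413 q6 -2.03 t 26.3
1 rows of [ 0.09 -0.08  5.51] total [ 0.09 -0.08  5.51]
```

Call:
{"fn": "servo_tool", "kwargs": {
  "series": [
    [[0.09, -0.06, 2.5], [0, 0, 0], 5.2],
    [[0, 0, 3.0], [0, 0, 0], 5.2],
    [[0, 0, 0], [0, 0, 0], 5.2],
    [[0, 0, 0.4], [0, 0, 0], 5.2],
    [[0, 0, 0.4], [0, 0, 0], 5.2],
    [[0, 0, 0.4], [0, 0, 0], 5.2],
    [[0, 0, 0], [0, 0, 0], 5.2]
  ]
}}

```text
t: 27.18
eef_pos: [513.8, -307.8, 86.1]
tcp_rot: [-0.249, -3.132, -0.0]
wrist_force: [-0.4, 0.1, -2.4]
opening: 54.9
grasp_force: 35.0
```

```bash
python3 st.py
```

```text
[-0.4  0.1 -2.4] [-0.01  0.02 -0.03] 54.9201064653148 34.99913949519396
pos [ 513.8 -307.8   86.1] tilt 0.01 yaw_y 1.412 q6 -2.03 t 27.2
1 rows of [0.   0.06 5.66] total [0.   0.06 5.66]
```

Bottom at about 82 mm with the spigot inside. Down to 76, then release.

Call:
{"fn": "servo_tool", "kwargs": {
  "series": [
    [[0, 0.05, 0.4], [0, 0, 0], 5.2],
    [[0, 0, 0.4], [0, 0, 0], 5.2],
    [[0, 0, 0.2], [0, 0, 0], 5.2],
    [[0, 0, 0.05], [0, 0, 0], 5.2],
    [[0, 0, 0], [0, 0, 0], 5.2]
  ]
}}

```text
t: 27.8
eef_pos: [514.0, -307.4, 75.8]
tcp_rot: [-0.249, -3.132, -0.0]
wrist_force: [-0.6, 1.2, -1.0]
opening: 55.0
grasp_force: 35.0
```

```bash
python3 st.py
```

```text
[-0.6  1.2 -1. ] [0.18 0.14 0.04] 55.01508531976737 34.999562446027994
pos [ 514.  -307.4   75.8] tilt 0.0 yaw_y 1.412 q6 -2.03 t 27.8
1 rows of [0.01 0.02 4.63] total [0.01 0.02 4.63]
```

Call:
{"fn": "servo_tool", "kwargs": {
  "series": [
    [[0, 0, 0.03], [0, 0, 0], 5.2],
    [[0, 0, 0], [0, 0, 0], 6.5],
    [[0, 0, 0], [0, 0, 0], 8.0],
    [[0, 0, 0], [0, 0, 0], 9.3],
    [[0, 0, 0], [0, 0, 0], 9.3],
    [[0, 0, -2.0], [0, 0, 0], 9.3],
    [[0, 0, -4.0], [0, 0, 0], 9.3],
    [[0, 0, -4.0], [0, 0, 0], 9.3],
    [[0, 0, 0], [0, 0, 0], 9.3],
    [[0, 0, 0], [0, 0, 0], 9.3]
  ]
}}

```text
t: 29.05
eef_pos: [513.6, -307.2, 174.6]
tcp_rot: [-0.249, -3.131, -0.001]
wrist_force: [0.2, 0.3, -0.6]
opening: 92.7
grasp_force: 0.0
```

```bash
python3 w.py w13.png
python3 - <<'E'
from h import *
z=np.load('w.npz');P=z['P']
f,zm,top=ringfit(P,(513.9,-307.2),86,28);print(f.round(1),zm.round(2),len(top))
go([630,-118,150])
E
```

```text
t 29.05 pos [ 513.6 -307.2  174.6] q [-0.62  0.48  1.56 -0.    1.09 -2.03]
[ 513.9 -308.3   27.6] 85.62 3718
pos [ 513.5 -307.   174.2] tilt 0.11 yaw_y 1.412 q6 -2.03 t 29.1
4 rows of [-2.13  5.13  0.6 ] total [-8.52 20.51  2.42]
```

View pics/w13.png

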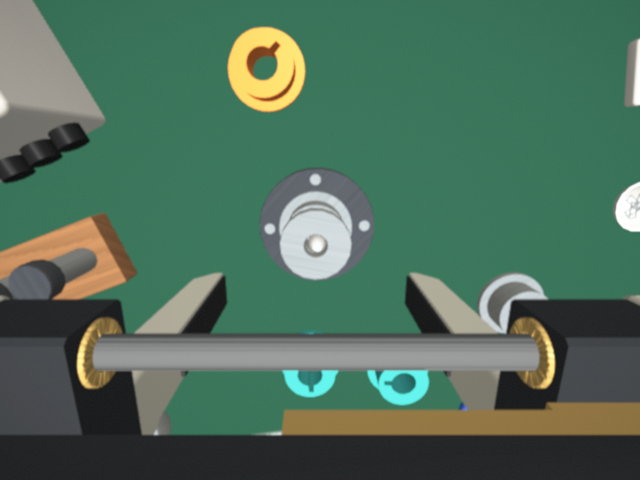

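The stack is complete, with the collar top at 85.6 mm. Now the narrow hub.

Call:
{"fn": "servo_tool", "kwargs": {
  "series": [
    [[-1.42, 3.42, 0], [0, 0, 0], 9.3],
    [[-1.42, 3.42, 0], [0, 0, 0], 9.3],
    [[-1.42, 3.42, 0], [0, 0, 0], 9.3],
    [[-1.42, 3.42, 0.8], [0, 0, 0], 9.3],
    [[-1.42, 3.42, 1.5], [0, 0, 0], 9.3],
    [[-1.42, 3.42, 2.0], [0, 0, 0], 9.3],
    [[0, 0, 0.4], [0, 0, 0], 9.3],
    [[0, 0, 0], [0, 0, 0], 9.3],
    [[0, 0, 0], [0, 0, 0], 9.3],
    [[0, 0, 0], [0, 0, 0], 9.3]
  ]
}}

```text
t: 30.35
eef_pos: [630.5, -119.0, 128.9]
tcp_rot: [0.251, 3.131, -0.0]
wrist_force: [-0.2, -0.3, -0.8]
opening: 92.8
grasp_force: 0.0
```

```bash
python3 w.py w14.png hub_narrow_center
python3 - <<'E'
from h import *
z=np.load('w.npz');P=z['P']
f,zm,top=ringfit(P,(630,-118),32,26);print(f.round(1),zm.round(2),len(top),slot(top,f)[:2])
go([f[0],f[1],9.5])
E
```

```text
t 30.35 pos [ 630.5 -119.   128.9] q [-0.26  0.61  1.48 -0.    1.05 -1.67]
hub_narrow_center 0.74 319 234 [ 628.3 -117.1   16. ]
[ 632.9 -117.2   26. ] 31.67 2467 (np.float64(0.4363323129985824), np.int64(20))
pos [ 630.5 -118.8  128.8] tilt 0.03 yaw_y 1.411 q6 -1.67 t 30.4
2 rows of [-0.1   0.1   5.97] total [-0.2   0.2  11.93]
```

Slot width of 20° at 17 mm radius is about 6 mm, confirming this is the narrow hub.

Call:
{"fn": "servo_tool", "kwargs": {
  "series": [
    [[-0.2, 0.2, 4.0], [0, 0, 0], 9.3],
    [[0, 0, 4.0], [0, 0, 0], 9.3],
    [[0, 0, 2.7], [0, 0, 0], 9.3],
    [[0, 0, 1.2], [0, 0, 0], 9.3],
    [[0, 0, 0], [0, 0, 0], 7.0],
    [[0, 0, 0], [0, 0, 0], 4.8],
    [[0, 0, 0], [0, 0, 0], 4.8],
    [[0, 0, 0], [0, 0, 0], 4.8],
    [[0, 0, 0], [0, 0, 0], 4.8],
    [[0, 0, 0], [0, 0, 0], 4.8]
  ],
  "squeeze": 40
}}

```text
t: 31.7
eef_pos: [633.0, -116.5, 9.8]
tcp_rot: [0.249, 3.131, 0.0]
wrist_force: [-0.5, 1.3, 4.4]
opening: 51.3
grasp_force: 40.0
```

Call:
{"fn": "servo_tool", "kwargs": {
  "series": [
    [[0, 0, -2.0], [0, 0, 0], 4.8],
    [[0, 0, -4.0], [0, 0, 0], 4.8],
    [[0, 0, -4.0], [0, 0, 0], 4.8],
    [[0, 0, -4.0], [0, 0, 0], 4.8],
    [[0, 0, -2.0], [0, 0, 0], 4.8],
    [[0, 0, 0], [0, 0, 0], 4.8],
    [[0, 0, 0], [0, 0, 0], 4.8]
  ]
}}

```text
t: 32.58
eef_pos: [632.1, -116.4, 168.4]
tcp_rot: [-0.249, -3.13, -0.0]
wrist_force: [0.0, -0.4, -4.7]
opening: 51.5
grasp_force: 40.0
```

Run:
```python
from h import *
s=sensors.state();print(s['opening'],s['grasp_force'])
go([540,250,170])
```

```text
51.50078237973572 39.99861863208935
pos [ 632.1 -116.4  168.4] tilt 0.11 yaw_y 1.412 q6 -1.67 t 32.6
6 rows of [ 2.48  5.79 -0.02] total [14.89 34.72 -0.13]
```

Call:
{"fn": "servo_tool", "kwargs": {
  "series": [
    [[1.2, 4.1, 0], [0, 0, 0], 4.8],
    [[1.2, 4.1, 0], [0, 0, 0], 4.8],
    [[1.2, 4.1, 0], [0, 0, 0], 4.8],
    [[1.2, 4.1, 0], [0, 0, 0], 4.8],
    [[1.2, 4.1, 0], [0, 0, 0], 4.8],
    [[1.2, 4.1, 0], [0, 0, 0], 4.8],
    [[1.2, 4.1, 0], [0, 0, 0], 4.8],
    [[1.2, 4.1, 0], [0, 0, 0], 4.8],
    [[1.2, 4.1, 0], [0, 0, 0], 4.8],
    [[1.2, 4.1, 0], [0, 0, 0], 4.8]
  ]
}}

```text
t: 33.83
eef_pos: [578.3, 308.3, 167.8]
tcp_rot: [-0.249, -3.13, 0.002]
wrist_force: [0.4, -0.2, -4.3]
opening: 51.4
grasp_force: 40.0
```

Call:
{"fn": "servo_tool", "kwargs": {
  "series": [
    [[0, 0, 0], [0, 0, 0], 4.8],
    [[0, 0, 0], [0, 0, 0], 4.8],
    [[0, 0, 0], [0, 0, 0], 4.8]
  ]
}}

```text
t: 34.2
eef_pos: [579.3, 306.1, 168.9]
tcp_rot: [-0.251, -3.131, 0.001]
wrist_force: [0.2, -0.8, -4.8]
opening: 51.3
grasp_force: 40.0
```

```bash
python3 w.py w15.png tray
python3 - <<'E'
from h import *
z=np.load('w.npz');P=z['P'];p=z['p'].astype(int)
m=(abs(P[...,0]-514)<110)&(abs(P[...,1]-325)<110)&(P[...,2]<30)&(abs(p[...,1]-p[...,0])<18)
m=cv2.morphologyEx(m.astype(np.uint8),cv2.MORPH_OPEN,np.ones((3,3)))
n,l,st,_=cv2.connectedComponentsWithStats(m);i=1+st[1:,4].argmax();print(st[i])
q=P[l==i];print(np.nanpercentile(q[:,2],[5,50,95]).round(1))
r=cv2.minAreaRect(q[:,:2][np.isfinite(q).all(1)].astype(np.float32));print(r)
E
```

```text
t 34.2 pos [579.3 306.1 168.9] q [ 0.42  0.59  1.4  -0.    1.15 -1.  ]
tray 0.69 328 149 [510.4 328.    0. ]
[  232    41   192   188 21932]
[ 2.6  4.  19.6]
((509.9883728027344, 330.046142578125), (138.37808227539062, 138.4754180908203), 16.254629135131836)
```

View pics/w15.png

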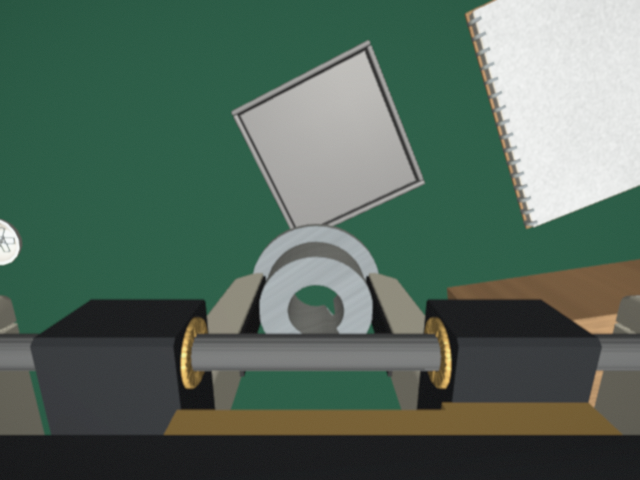

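The tray centre comes out at about (510, 329) and its floor at 4 mm. I'll lower the hub there and open only to 65 mm, so the fingers clear the walls.

Run:
```python
from h import *
go([510,329,34])
```

```text
pos [579.4 306.3 169.3] tilt 0.02 yaw_y 1.411 q6 -1.0 t 34.3
3 rows of [2.4  0.38 4.51] total [ 7.21  1.14 13.53]
```

Call:
{"fn": "servo_tool", "kwargs": {
  "series": [
    [[2.4, 0.38, 0], [0, 0, 0], 4.8],
    [[2.4, 0.38, 0], [0, 0, 0], 4.8],
    [[2.4, 0.38, 1.5], [0, 0, 0], 4.8],
    [[0, 0, 4.0], [0, 0, 0], 4.8],
    [[0, 0, 4.0], [0, 0, 0], 4.8],
    [[0, 0, 3.0], [0, 0, 0], 4.8],
    [[0, 0, 1.0], [0, 0, 0], 4.8],
    [[0, 0, 0], [0, 0, 0], 4.8],
    [[0, 0, 0], [0, 0, 0], 4.8],
    [[0, 0, 0], [0, 0, 0], 4.8]
  ]
}}

```text
t: 35.55
eef_pos: [510.5, 330.2, 35.5]
tcp_rot: [0.249, 3.13, 0.002]
wrist_force: [-0.2, -1.0, -4.8]
opening: 51.5
grasp_force: 40.0
```

Run:
```python
from h import *
go([510,329,14])
```

```text
pos [510.5 330.2  35.5] tilt 0.1 yaw_y 1.412 q6 -0.91 t 35.5
1 rows of [ 0.03 -0.13  2.15] total [ 0.03 -0.13  2.15]
```

Call:
{"fn": "servo_tool", "kwargs": {
  "series": [
    [[0, 0, 0.8], [0, 0, 0], 4.8],
    [[0, 0, 0.6], [0, 0, 0], 4.8],
    [[0, 0, 0.4], [0, 0, 0], 4.8],
    [[0, 0, 0.2], [0, 0, 0], 4.8],
    [[0, 0, 0.1], [0, 0, 0], 4.8],
    [[0, 0, 0], [0, 0, 0], 4.8],
    [[0, 0, 0], [0, 0, 0], 4.8]
  ]
}}

```text
t: 36.42
eef_pos: [509.8, 329.8, 13.8]
tcp_rot: [-0.249, -3.132, 0.0]
wrist_force: [-4.3, -2.9, 5.5]
opening: 51.4
grasp_force: 40.0
```

```bash
python3 st.py
```

```text
[-4.3 -2.9  5.5] [-0.42  0.8  -0.02] 51.35654790498933 40.00116265844554
pos [509.8 329.8  13.8] tilt 0.01 yaw_y 1.412 q6 -0.91 t 36.4
11 rows of [-0.95 -5.71 -0.14] total [-10.48 -62.84  -1.56]
```

The wrist force shows contact with the floor. Release and rise.

Call:
{"fn": "servo_tool", "kwargs": {
  "series": [
    [[0, 0, 0], [0, 0, 0], 5.6],
    [[0, 0, 0], [0, 0, 0], 6.5],
    [[0, 0, 0], [0, 0, 0], 6.5],
    [[0, 0, -1.5], [0, 0, 0], 6.5],
    [[0, 0, -4.0], [0, 0, 0], 6.5],
    [[0, 0, -5.0], [0, 0, 0], 6.5],
    [[0, 0, -3.0], [0, 0, 0], 6.5],
    [[0, 0, 0], [0, 0, 0], 9.3],
    [[0, 0, 0], [0, 0, 0], 9.3],
    [[0, 0, 0], [0, 0, 0], 9.3]
  ]
}}

```text
t: 37.67
eef_pos: [509.4, 329.6, 147.2]
tcp_rot: [-0.249, -3.13, 0.002]
wrist_force: [-1.4, -0.3, 1.1]
opening: 89.7
grasp_force: 0.0
```

```bash
python3 w.py w16.png
python3 - <<'E'
from h import *
z=np.load('w.npz');P=z['P']
f,zm,top=ringfit(P,(510,329),36,26);print(f.round(1),zm.round(2),len(top))
P2,d,K,W=cam('top');Q=cloud(d,K,W);f,zm,_=ringfit(Q,(513.9,-307.2),86,28);print('stack',f.round(1),zm.round(1));save('top2.png',P2)
E
```

```text
t 37.67 pos [509.4 329.6 147.2] q [ 0.5   0.53  1.56 -0.    1.05 -0.91]
[509.5 328.8  25.9] 35.72 2234
stack [ 515.9 -306.6   27.5] 86.2
```

View pics/top2.png

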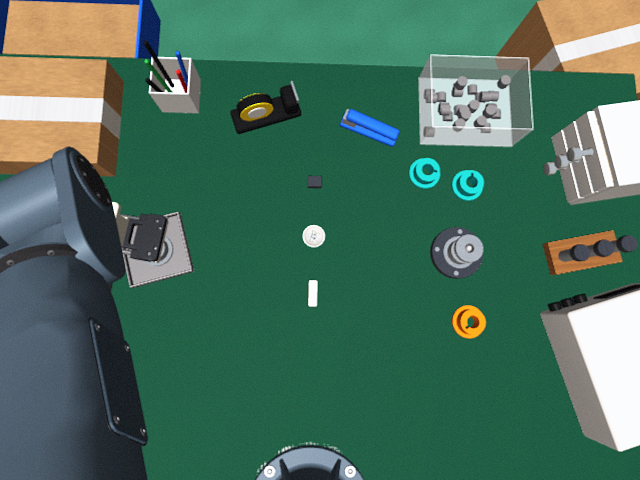

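The top view shows the stack on the stand at (462,249), top at 86 mm. The narrow hub lies flat in the tray at (163,248), top at 35.7 mm, and the look-alikes haven't moved. I'll hand it in.

```bash
python3 -c "
from bench import job
print(job.finish_job())"
```

```text
the job is handed in; nothing more can be done
None
```

The job is handed in (no verdict was returned): the wide-keyway hub, spacer and collar are stacked on the keyed shaft, the narrow-keyway hub lies flange down in the tray, and everything is released, with the last arm move ending at 37.7 s of the 128 s limit.

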